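# Check the demand lever of an open second stage

### The job

Check the demand lever of the black second stage that lies open on the turntable: with the fingertips press the aluminium lever down gently, more than half of its travel, keep it down for about a second, then let it spring back up and draw the hand clear. Do not force the lever hard against its stop, pick nothing up, and leave the black second stage seated and unturned on the turntable. The yellow second stage with its lever and the loose parts lying about are not to be disturbed.

Things in the scene. Friction and masses are not known exactly. Their poses are not given: they have to be found in the camera images.
- black_lever_tip (a point): Top of the rolled tip of the black second stage's aluminium lever: the spot to press. The tip is a level roll 8 mm thick and 12 mm wide. At rest this point is 2 mm above the rim of the case (119 mm above the bench), at the centre of its round mouth (inner diameter 73 mm; all but the lever lies at least 14 mm below the rim). It moves with the lever: 5.5 mm down at half travel, 11 mm at the stop.
- black_lever (a joint): Black second stage's lever, hinged in the case 30 mm from the tip (towards the grey adjuster). Value in rad: 0 up at rest, 0.18 half way, 0.36 down on its stop. A return spring pushes it up: pressed straight down on the tip it takes about 1.5 to 2 N to start, 3 to 4 N half way, about 5 N fully down.
- black_stage: Black second-stage housing, open, mouth up: round case 79 mm across the rim and 40 mm deep, 240 g, resting loose on a white ring on the turntable with its mouthpiece spigot hanging in the ring. Origin at the centre of the case's back (40 mm below the rim, 77 mm above the bench); z up, +y towards the steel inlet fitting, -y towards the grey adjuster knob, +x towards the exhaust deflector (sticks out to 55 mm).
- black_stage_inlet (a point): End of the steel inlet fitting of the black second stage, 60 mm out from the centre of the case along its +y, 22 mm below the rim.
- turntable: Foot of the small cast-iron turntable, standing fast on the bench; origin on its axis at bench level. Its dark round platter, 160 mm across, top 55 mm above the bench, turns freely and carries a white ring, 68 mm across and 22 mm high.
- yellow_lever_tip (a point): Top of the rolled tip of the yellow second stage's lever (same shape); not to be touched. About 64 mm above the bench.
- yellow_lever (a joint): Lever of the yellow second stage, not to be pressed. Same values and spring as the black one.
- yellow_stage: Yellow octopus second stage, open, mouth up, same shape and axes as the black one; rests loose on a white ring 22 mm high on the bench. Origin at the centre of the case's back, 22 mm above the bench, rim 62 mm above the bench.
- mouthpiece: Pale orange mouthpiece, loose on the bench, 60 x 60 x 26 mm. Origin at bench level under its tube; its bite tabs reach 38 mm to its -x, its tube 21 mm to its +x.
- cover_ring: Smoky grey cover ring, loose on the bench, 91 mm across its lugs, 11 mm high. Origin at its centre, at bench level.
- purge_cover: Black purge cover with grey button, loose on the bench, 74 mm across, 18 mm high. Origin at its centre, at bench level.
- poppet_housing: Brass poppet housing, standing loose on its flange, 24 mm across, 44 mm high. Origin at the centre of its underside.
- driver: Screwdriver lying loose on the bench, 170 mm long along its x, 26 mm high. Origin at the bench under its middle.
- grease_jar: White grease jar with blue cap, loose on the bench, 44 mm across, 36 mm high. Origin at the centre of its underside.
Things that resemble listed ones, but are neither listed nor needed, are in the scene too. What is meant by the black_stage is not purple, and is the smaller of those in its own colour.

How it is judged:
On the way, in this order (a step that is already met when the one before it is completed fails the run):
1. the fingertips hold the black second stage's lever at least half way down for 0.6 s (value of joint black_lever above 0.18 rad and contact force between the fingers and black_lever above 0.3 N), for 0.6 s.
2. the lever is let go and has sprung back up (value of joint black_lever below 0.04 rad and contact force between each of the arm, the fingers and black_lever below 0.1 N), for 0.2 s.
At the end, for the whole second after the job is handed in: Both levers are up at rest (within 0.04 rad); the black second stage lies upright (within 0.05 rad) and at rest within 12 mm of where it was, its inlet fitting within 20 mm (not turned); the yellow second stage is within 12 mm and every loose part within 15 mm of where it was (value of joint each of black_lever, yellow_lever below 0.04 rad and distance of each of black_stage, yellow_stage from where it was at the start of the episode below 0.012 m and distance of black_stage_inlet from where it was at the start of the episode below 0.02 m and angle between black_stage's own z axis and vertical below 0.05 rad and linear speed of black_stage below 0.02 m/s and distance of each of mouthpiece, cover_ring, purge_cover, poppet_housing, driver, grease_jar from where it was at the start of the episode below 0.015 m); the robot touches nothing.
It fails at once if the lever is forced: more than 20 N on it (contact force between any of the fingers, the arm and black_lever above 20 N).
It fails at once if the black second stage is lifted, pushed off its seat (12 mm), tipped, or turned on the turntable (its inlet moves over 20 mm) (distance of black_stage from where it was at the start of the episode above 0.012 m or angle between black_stage's own z axis and vertical above 0.15 rad or distance of black_stage_inlet from where it was at the start of the episode above 0.02 m).
It fails at once if the yellow second stage's lever is pressed, or the yellow second stage is moved by more than 12 mm (value of joint yellow_lever above 0.06 rad or distance of yellow_stage from where it was at the start of the episode above 0.012 m).
It fails at once if a loose part on the bench is moved by more than 15 mm (distance of any of mouthpiece, cover_ring, purge_cover, poppet_housing, driver, grease_jar from where it was at the start of the episode above 0.015 m).
It also fails if it takes over 34 s, if anything falls off the work surface, if the arm or the gripper's body presses on something with over 40 N, if the wrist force passes 120 N, or if a joint passes its speed limit or range.

### The arm

A 6-joint arm with a two-finger parallel gripper is mounted at the origin on the work surface. World frame = base frame: x ahead of the robot, y to its left, z up, the work surface at z = 0. Lengths are in m, angles in rad, forces in N, time in s.
With the tool pointing down it reaches from about 0.325 to 0.9 m from the base axis. Payload 6.1 kg.
Tool frame: the origin (TCP) lies midway between the tips of the shut fingers; the grasp point (between the pads) lies 19 mm behind it; x points along the fingers, y is the direction in which the jaws open and shut, and the axes are right-handed (so a half turn about x gives the same grasp; the last joint's range is limited). The gripper opens to 85 mm and grips with 20 to 120 N. Pads are 22 mm wide; open, the fingers measure 114 mm over their backs; the gripper's body (76 mm by 85 mm) begins 54 mm behind the grasp point. The pads swing forward as they close: fully open they stand 13 mm farther back than shut.
Start: joints at [1.194, 0.22, 1.526, -0, 1.395, -0.126], TCP at [0.155, 0.605, 0.231] pointing down, gripper open.
Joint ranges: [-2.98, 2.98], [-0.91, 2.08], [0.09, 2.57], [-1.24, 4.39], [0.2, 2.65], [-2.68, 2.68]. Speed limits (rad/s): [2.57, 2.57, 3.01, 3.14, 3.14, 3.14].

### API

Orientations are given as [roll, pitch, yaw] about the fixed x, y, z axes, in that order (R = Rz(yaw) Ry(pitch) Rx(roll)).
In Python, from plant import movep, move_l, set_joints, gripper_to, hold, inverse_kinematics, observe, get_image, get_calibration, Unreachable, job_done gives the robot as it stands. Calls block until the motion is done:
- movep(position, orientation): joint-space move of the TCP to a pose.
- move_l(position, feed=0.15, rotation=None, max_force=None): straight line of the TCP; rotation=None keeps the orientation; feed is the mean speed in m/s. With max_force (N) it stops when the force on the tool has changed by that much, and returns True; else False.
- set_joints(angles): joint-space move.
- gripper_to(opening, f_grip=None): finger opening in m; f_grip is the grip in N (None keeps the last); returns when the fingers have stopped.
- hold(seconds).
- inverse_kinematics(position, orientation): joint angles nearest the present ones, or None.
- observe(): the state.
- get_image(name): name is "side" or "top" or "wrist"; returns (picture, depth): 420x560x3 uint8, red, green, blue; 420x560 float32, m along the optical axis (not along the pixel's ray), 0 where there is no reading.
- get_calibration(name): a dict with "intrinsics" (3x3 intrinsics, pixels), "world_from_camera" (4x4, takes a point from camera to world coordinates). Camera axes: x right, y down, z forward; pixel columns grow to the right and rows downward; lengths in m; the calibration is good to about 2 mm. A picture is of the moment at which its call begins: read the wrist's pose just before it. get_calibration takes no time and is no camera call; for the wrist camera it gives the pose at the moment of the call.
A pose or a line that the arm cannot do raises Unreachable and nothing moves.
- job_done(): hands the job in, once; it reports no verdict.
The state is a dict: "time_s": time; "q": joint angles; "joint_velocities": joint speeds; "joint_torque": joint torques, N m; "eef_pos": TCP position; "tcp_rot": TCP orientation; "ft_force": force on the tool from outside, world axes, zero at the start; "torque": the same for the moment, N m; "opening": finger opening in m.
Only numpy, scipy, OpenCV 4.12 (cv2) and the standard library are available. Lean on these libraries where they do the work, as an engineer would, in place of code of your own. Each camera call takes 0.05 s, during which the arm holds its last target. There are 200 camera calls.

## Working session

There is one attempt and no reset: what is moved stays moved. The work goes in short steps, each a Python script; the robot and the scene stay as the last script left them, time stands still between calls to the robot, and variables do not carry over. Pictures are saved under pics/ and viewed, about 8 in all and at most 12, crops included, and the job is handed in when it is done.

```bash
ls; mkdir -p pics; python3 - <<'E'
from plant import *
import numpy as np,cv2
for n in("top","side"):
    im,d=get_image(n);c=get_calibration(n)
    np.savez(f"pics/{n}0.npz",im=im,d=d,K=c["intrinsics"],T=c["world_from_camera"])
    cv2.imwrite(f"pics/{n}0.png",cv2.cvtColor(im,cv2.COLOR_RGB2BGR))
    print(n,c["world_from_camera"].round(3) if hasattr(c["world_from_camera"],'round') else c, np.array(c["intrinsics"])[0,0],(d>0).mean())
print(observe())
E
```

```text
pics
top [[ 0.024 -0.99   0.139  0.319]
 [-1.    -0.025 -0.012  0.1  ]
 [ 0.015 -0.138 -0.99   1.123]
 [ 0.     0.     0.     1.   ]] 414.693166379285 0.99625
side [[ 0.972 -0.171  0.163  0.247]
 [-0.236 -0.727  0.644 -0.699]
 [ 0.008 -0.665 -0.747  1.026]
 [ 0.     0.     0.     1.   ]] 506.80307525002104 0.996203231292517
{'time_s': 0.1, 'q': array([ 1.19389956e+00,  2.21149889e-01,  1.52752675e+00,  9.78072170e-06,
        1.39470434e+00, -1.26098768e-01]), 'joint_velocities': array([ 0.00093098,  0.00097199, -0.0020264 , -0.00046196, -0.0024182 ,
       -0.00099664]), 'joint_torque': array([ 3.20673635e-04, -4.98241174e+01, -3.90551591e+01, -1.46195684e-04,
        5.58245229e-03,  1.10542965e-05]), 'eef_pos': array([0.15490309, 0.60492274, 0.23029111]), 'tcp_rot': array([-1.70227797,  1.56900798, -1.95307769]), 'ft_force': array([ 0.64430278,  0.32125281, -0.93932943]), 'torque': array([-0.02865825,  0.01932428, -0.00908191]), 'opening': 0.08531433257938278}
```

View pics/top0.png

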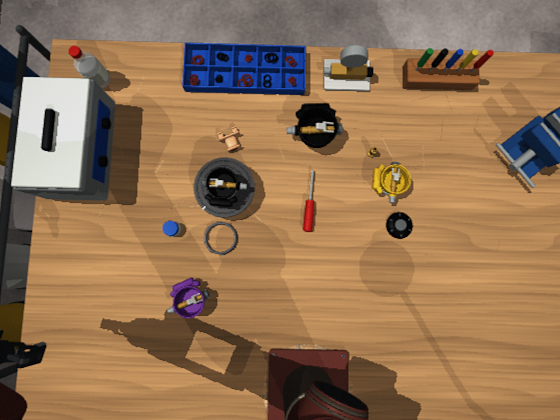

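View pics/side0.png

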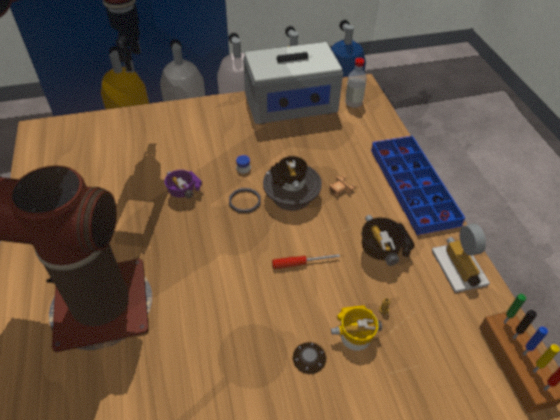

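The top view shows four open second stages:
- black on the turntable at (225,187)
- larger black on the bench at (318,126)
- purple at (189,299)
- yellow at (395,180)

The turntable one fits, being black, on the platter and apparently the smaller. I'll enlarge it and measure both blacks.

```bash
cat > h.py <<'E'
import numpy as np,cv2
def load(n):
    z=np.load(f"pics/{n}.npz");return z["im"],z["d"],z["K"],z["T"]
def cloud(d,K,T):
    v,u=np.indices(d.shape);p=np.stack([(u-K[0,2])/K[0,0]*d,(v-K[1,2])/K[1,1]*d,d],-1)
    return p@T[:3,:3].T+T[:3,3]
def ray(u,v,K,T,z):
    r=T[:3,:3]@np.linalg.solve(K,[u,v,1.]);return T[:3,3]+r*(z-T[2,3])/r[2]
E
python3 - <<'E'
from h import *
out=[]
for n,(u,v) in(("top0",(225,187)),("side0",(290,175))):
    im,d,K,T=load(n);P=cloud(d,K,T)
    c=im[v-35:v+35,u-40:u+40];out.append(cv2.resize(c[...,::-1],(400,350),interpolation=cv2.INTER_CUBIC))
cv2.imwrite("pics/crop1.png",np.hstack(out))
im,d,K,T=load("top0");P=cloud(d,K,T)
for nm,(u,v),zr in(("turntable",(225,187),(.108,.125)),("bench",(318,126),(.04,.12)),("yellow",(395,180),(.055,.07)),("platter",(225,187),(.045,.06))):
    w=P[v-40:v+40,u-40:u+40].reshape(-1,3);w=w[(w[:,2]>zr[0])&(w[:,2]<zr[1])]
    (cx,cy),r=cv2.minEnclosingCircle(w[:,:2].astype(np.float32))
    print(nm,len(w),cx,cy,2*r,w.mean(0),w.max(0))
E
```

```text
turntable 257 0.5182681679725647 0.2338755875825882 0.08468484878540039 [0.52084766 0.23390711 0.11436187] [0.55653183 0.27574114 0.12123132]
bench 1185 0.7227705717086792 0.005662449169903994 0.19037051498889923 [ 0.69838649 -0.00650876  0.06245111] [0.80155473 0.07075619 0.0830908 ]
yellow 217 0.5510774254798889 -0.21832765638828278 0.08001051098108292 [ 0.55424554 -0.22073069  0.06017121] [ 0.59017329 -0.17842237  0.06716746]
platter 1738 0.5192747116088867 0.23158688843250275 0.1607097089290619 [0.51849775 0.22816035 0.05459159] [0.59854463 0.31092353 0.05992209]
```

View pics/crop1.png

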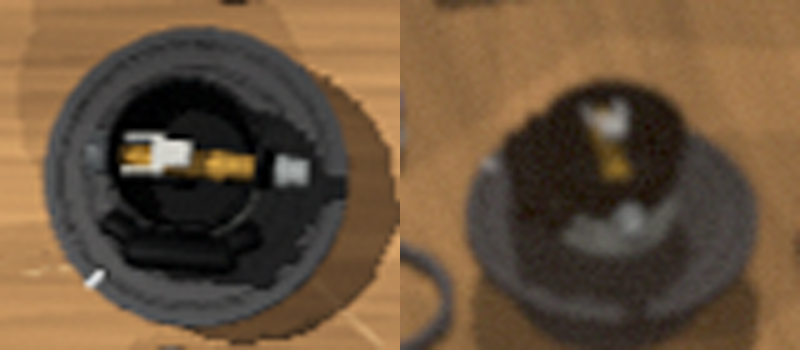

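The crop shows the black case with an aluminium lever at crop (120–190,155). Its inlet points right (world −y), and the platter, ring and rim sizes match: rim height about 0.117 m, platter 160.7 mm. The bench black spans much more, so the turntable one is the smaller. Next I'll refine with the wrist camera from above.

```bash
python3 - <<'E'
from plant import *
from h import *
from scipy.spatial.transform import Rotation as Ro
def down(a):
    y=np.array([np.cos(a),np.sin(a),0]);x=np.array([0,0,-1.]);return Ro.from_matrix(np.c_[x,y,np.cross(x,y)]).as_euler('xyz')
c=get_calibration("wrist");o=observe();print(np.round(c["world_from_camera"],3),Ro.from_euler('xyz',o["tcp_rot"]).as_matrix().round(2))
best=None
for a in(0,np.pi):
    q=inverse_kinematics([.52,.234,.30],down(a));print(a,q)
    if q is not None and (best is None or abs(q[5])<abs(best[1][5])):best=(a,q)
a=best[0];np.save("a.npy",a)
movep([.52,.234,.30],down(a));gripper_to(0.0);hold(.3)
c=get_calibration("wrist");im,d=get_image("wrist")
np.savez("pics/w1.npz",im=im,d=d,K=c["intrinsics"],T=c["world_from_camera"]);cv2.imwrite("pics/w1.png",im[...,::-1])
o=observe();print(o["time_s"],o["eef_pos"],o["opening"],np.round(c["world_from_camera"],3))
E
```

```text
[[ 0.249  0.934  0.258  0.089]
 [ 0.969 -0.239 -0.068  0.622]
 [-0.002  0.266 -0.964  0.373]
 [ 0.     0.     0.     1.   ]] [[-0.    0.25  0.97]
 [-0.    0.97 -0.25]
 [-1.   -0.   -0.  ]]
0 [ 2.84573214e-01  5.27465913e-02  1.58371769e+00 -4.44089210e-16
  1.50512837e+00  2.84573214e-01]
3.141592653589793 None
3.1167 [0.52001922 0.23397638 0.30000038] 0.00013546815079888987 [[ 1.    -0.001  0.     0.52 ]
 [-0.001 -0.964 -0.266  0.301]
 [ 0.     0.266 -0.964  0.442]
 [ 0.     0.     0.     1.   ]]<sys>:0: UserWarning: Gimbal lock detected. Setting third angle to zero since it is not possible to uniquely determine all angles.
```

View pics/w1.png

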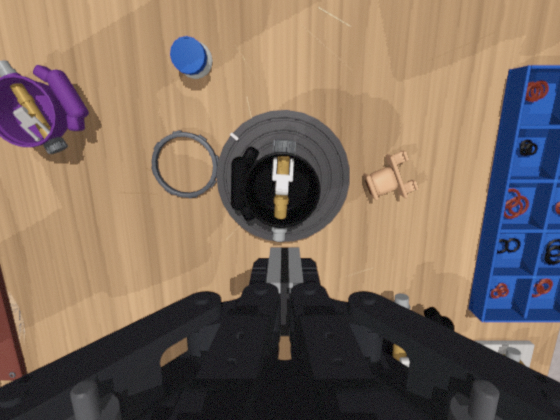

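The wrist view shows the turntable case with its rim centre near (282,188), the lever at (272–294, 155–195) with its tip end near (283,188), and the inlet at (279,234). The shut fingers are at (285,255). I'll locate the lever tip with a mask and depth.

```bash
python3 - <<'E'
from h import *
im,d,K,T=load("w1");P=cloud(d,K,T)
hsv=cv2.cvtColor(im,cv2.COLOR_RGB2HSV);m=(hsv[...,2]>130)&(hsv[...,1]<60);m[:150]=0;m[222:]=0;m[:,:268]=0;m[:,300:]=0
for v in range(150,215):
    us=np.where(m[v])[0]
    if len(us):print(v,us.min(),us.max(),len(us),P[v,us].mean(0).round(4),P[v,us,2].max().round(4))
w=P[100:245,210:355].reshape(-1,3);w=w[(w[:,2]>.111)&(w[:,2]<.123)]
r=np.hypot(w[:,0]-.52,w[:,1]-.234);rim=w[r>.03]
A=np.c_[2*rim[:,:2],np.ones(len(rim))];s=np.linalg.lstsq(A,(rim[:,:2]**2).sum(1),rcond=None)[0]
print("rim",s[:2],(s[2]+s[:2]@s[:2])**.5,len(rim),rim[:,2].mean())
i=hsv[222:245,265:295];mi=(i[...,2]>130)&(i[...,1]<60);v,u=np.where(mi);print("inlet",P[222+v,265+u].mean(0),len(v))
c=im[130:250,210:355,::-1];cv2.imwrite("pics/crop2.png",cv2.resize(c,None,fx=5,fy=5,interpolation=cv2.INTER_CUBIC))
E
```

```text
159 274 291 4 [0.5143 0.2601 0.1055] 0.1059
160 273 292 7 [0.5169 0.2582 0.0986] 0.1073
161 273 293 8 [0.5183 0.2573 0.0999] 0.1076
162 273 293 8 [0.5183 0.2563 0.0998] 0.107
163 273 293 8 [0.5183 0.2552 0.1   ] 0.1073
164 273 293 8 [0.5183 0.2543 0.1007] 0.1083
165 273 293 8 [0.5184 0.2533 0.1011] 0.1086
166 273 293 8 [0.5184 0.2523 0.101 ] 0.1084
167 273 292 8 [0.5178 0.2516 0.1033] 0.1089
168 273 292 8 [0.5178 0.2506 0.1037] 0.1097
169 273 292 8 [0.5178 0.2493 0.1024] 0.1107
170 273 292 8 [0.5178 0.2483 0.1027] 0.1109
171 273 292 8 [0.5178 0.2472 0.102 ] 0.1099
172 273 292 8 [0.5178 0.2464 0.1036] 0.1121
173 273 292 8 [0.5178 0.2454 0.1036] 0.1122
174 272 292 19 [0.5168 0.2438 0.1006] 0.1121
175 272 292 21 [0.5173 0.2441 0.1084] 0.1133
176 272 292 21 [0.5173 0.2435 0.1109] 0.114
177 272 292 21 [0.5173 0.2425 0.1112] 0.1141
178 272 292 21 [0.5173 0.2416 0.1117] 0.1151
179 272 292 21 [0.5173 0.2406 0.1121] 0.1152
180 273 292 20 [0.5179 0.2399 0.1141] 0.1155
181 276 291 16 [0.5188 0.2385 0.1122] 0.1159
182 276 288 13 [0.5173 0.2377 0.1132] 0.1155
183 276 288 13 [0.5173 0.2369 0.1141] 0.1171
184 276 288 13 [0.5174 0.2354 0.1118] 0.1173
185 276 288 13 [0.5174 0.2343 0.1117] 0.1178
186 276 287 12 [0.5169 0.2342 0.1165] 0.1178
187 276 287 12 [0.5169 0.2333 0.1168] 0.119
188 275 287 13 [0.5163 0.2318 0.1148] 0.1186
189 275 287 13 [0.5163 0.2308 0.1151] 0.1195
190 276 287 12 [0.5169 0.2305 0.1185] 0.1195
191 276 287 12 [0.5169 0.2296 0.1188] 0.1199
192 276 287 12 [0.5169 0.2284 0.1183] 0.1193
193 276 287 12 [0.5169 0.2274 0.1183] 0.1194
194 276 286 11 [0.5163 0.2262 0.1175] 0.119
rim [0.51696178 0.22931056] 0.03739887791064551 885 0.11563184125330131
inlet [0.51323843 0.17762779 0.10351168] 135
```

View pics/crop2.png

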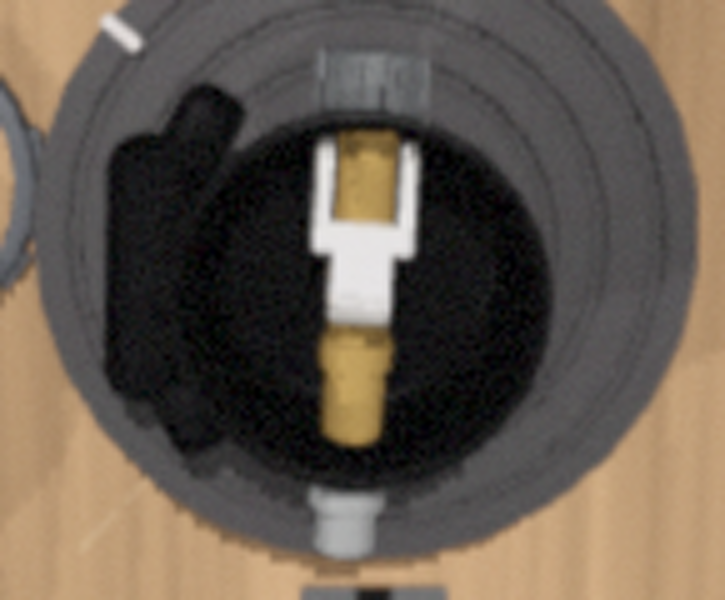

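The tip is at (0.517, 0.2295, 0.119). The rim fit gives the same centre, and its radius of 37.4 mm lies between the inner and outer rim. I'll press there, offset 3 mm away from the hinge, using the force to detect contact.

```bash
cat > p.py <<'E'
from plant import *
import numpy as np
x,y=.517,.2265
def st(t):
    o=observe();print(t,round(o["time_s"],2),o["eef_pos"].round(4),o["ft_force"].round(2));return o
move_l([x,y,.20],feed=.1);move_l([x,y,.126],feed=.06);hold(.4);b=st("above")
hit=move_l([x,y,.113],feed=.008,max_force=1.5);o=st(f"hit {hit}");z=o["eef_pos"][2]
if hit and .1155<z<.1215:
    move_l([x,y,z-.0078],feed=.01)
    for _ in range(4): hold(.3);st("press")
    move_l([x,y,.128],feed=.03);hold(.4);st("off");
else: print("CHECK")
E
python3 p.py
```

```text
above 6.05 [0.517  0.2265 0.1261] [ 0.11 -0.3   0.37]
hit True 7.02 [0.5168 0.2262 0.1182] [ 1.89 -0.39  1.6 ]
press 8.22 [0.5169 0.2265 0.1104] [-1.32 -2.51  3.15]
press 8.52 [0.517  0.2265 0.1104] [-1.32 -2.96  4.15]
press 8.82 [0.5169 0.2265 0.1103] [-1.5  -2.2   3.49]
press 9.12 [0.5169 0.2265 0.1103] [-2.1  -2.02  3.87]
off 10.26 [0.517  0.2264 0.1279] [ 0.48 -0.04 -0.62]
```

Contact came at z = 0.118, against 0.119 expected. The lever was then held about 8 mm down at about 3.7 N for 1.2 s. Next: draw clear, check that nothing moved, then hand in.

```bash
python3 - <<'E'
from plant import *
from h import *
move_l([.517,.2265,.2],feed=.1);move_l([.52,.234,.30],feed=.15);hold(.3)
c=get_calibration("wrist");im,d=get_image("wrist");K,T=c["intrinsics"],c["world_from_camera"];P=cloud(d,K,T)
i0=load("w1")[0];cv2.imwrite("pics/cmp.png",np.hstack([cv2.resize(a[120:250,205:360,::-1],(400,335)) for a in(i0,im)]))
print("diff",[(np.abs(im[:225].astype(int)-i0[:225]).max(2)>k).sum() for k in(30,60)])
w=P[100:245,210:355].reshape(-1,3);w=w[(w[:,2]>.111)&(w[:,2]<.123)];rim=w[np.hypot(w[:,0]-.52,w[:,1]-.234)>.03]
s=np.linalg.lstsq(np.c_[2*rim[:,:2],np.ones(len(rim))],(rim[:,:2]**2).sum(1),rcond=None)[0];print("rim",s[:2])
print("tip z",np.median(P[189:194,278:286,2]))
h=cv2.cvtColor(im,cv2.COLOR_RGB2HSV)[222:245,265:295];v,u=np.where((h[...,2]>130)&(h[...,1]<60));print("inlet",P[222+v,265+u].mean(0))
o=observe();print(o["time_s"],o["ft_force"])
E
```

```text
diff [np.int64(4309), np.int64(1412)]
rim [0.51695263 0.22933589]
tip z 0.11842362189037609
inlet [0.51324926 0.17748006 0.10330198]
12.2917 [ 0.14644111  1.208266   -0.37161903]
```

View pics/cmp.png

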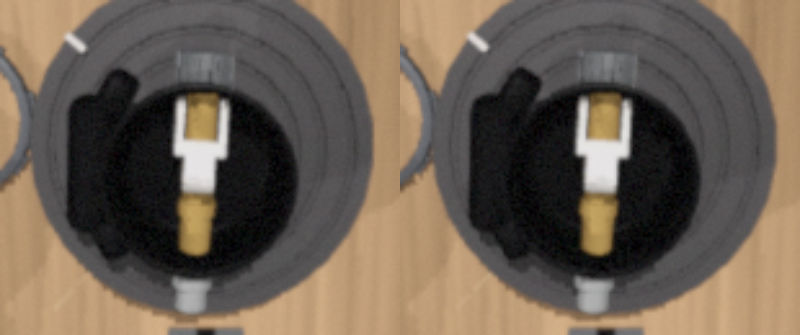

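The before and after crops match to about a pixel: lever up, case and platter mark unturned. Handing in.

```bash
python3 -c "
from plant import *
job_done();print(observe()['time_s'])"
```

```text
the job is handed in; nothing more can be done
the job is handed in; nothing more can be done
```

I pressed the black second stage's lever with the shut fingertips, let it spring back, drew the hand clear and handed the job in at about 12.3 s. No verdict is reported.

- **Press:** I felt contact at z = 0.118 m, against 0.119 m expected. I pushed to 0.1104 m, about 8 mm of the 11 mm travel, and held it there about 1.2 s. The force was about 3.7 N vertically, with 2–3 N sideways. The lever angle is inferred from the fingertip height, as no camera watched the press itself.
- **Black stage afterwards:** The tip is back at 0.118 m. The rim centre and inlet fitting are each within 0.2 mm of where they were. The before and after crops match.
- **One check was inconclusive:** The raw picture difference showed 4309 changed pixels (1412 strongly). I put this down to a shift of about one pixel in the wrist view but did not trace it further.
- **Not re-measured:** I did not check the yellow stage or the loose parts again. The hand stayed over the turntable and its planned path did not go near them.

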